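Furnish the doll's-house dining room

ROBOT

A 6-joint arm with a two-finger parallel gripper is mounted at the origin on the work surface. World frame = base frame: x ahead of the robot, y to its left, z up, the work surface at z = 0. Lengths are in mm, angles in rad, forces in N, time in s.
With the tool pointing down it reaches from about 300 to 775 mm from the base axis. Payload 14.6 kg.
Tool frame: the origin (TCP) lies midway between the tips of the shut fingers; the grasp point (between the pads) lies 19 mm behind it; z points along the fingers, y is the line along which they close (so a half turn about z gives the same grasp; the last joint's range is limited). The gripper opens to 94 mm and grips with 3 to 60 N. Pads are 16 mm wide; open, the fingers measure 119 mm over their backs; the gripper's body (75 mm by 177 mm) begins 78 mm behind the grasp point.
Start: joints at [-1.4, 0.3, 1.521, -0, 1.321, -0.067], TCP at [129.554, -534.514, 205.446] pointing down, gripper open.
Joint ranges: [-3.03, 3.03], [-0.79, 2.21], [0.23, 2.52], [-1.04, 4.18], [0, 3.07], [-2.55, 2.55]. Speed limits (rad/s): [2.22, 2.22, 2.57, 3.14, 3.14, 3.14].

INTERFACE

Orientations are given as [roll, pitch, yaw] about the fixed x, y, z axes, in that order (R = Rz(yaw) Ry(pitch) Rx(roll)).
In Python, from cell import manip gives the robot as it stands.
- The arm moves only by the shell command python3 -m creep 'ROWS' [OPENING] [FORCE]. ROWS is text: rows parted by semicolons, each of 6 numbers parted by spaces: the shift along the tool's x, y, z normalised to -1 to 1, where 1 is 4 cm, then the turn, a rotation vector about the tool's x, y, z normalised to -1 to 1, where 1 is pi rad. In form: dx dy dz ax ay az; .... A call has 1 to 20 rows; each row shifts and turns the commanded pose from where the row before left it, along the tool's axes as they then stand; what a row does not reach is not made up. A row lasts 1/8 s, in which the tool goes at most 62.5 mm and 10.7 degrees, less where a joint would pass 70% of its speed; a pose out of reach is approached as far as the arm can. A call with a number of a shift or a turn outside -1 to 1 is refused whole. A call with a gripper value outside its range is refused whole. OPENING is the closure, from 0 (fully open) to 1 (shut), set as the call begins (- or left out, the last holds). The fingers move at their own pace and stop on an object; FORCE is the grip in N (left out, the last holds). Time passes only in rows, so rows that do not move let the fingers close. It gives the time, the measured TCP pose, the force, the opening and the grip force at its end, in the units of the state.
- manip.read_state(): the state, without advancing time (a new reading comes with each control period).
- manip.camera(name): name is "scene" or "side" or "wrist"; returns a dict with "color" (480x640x3 uint8, red, green, blue), "range_z" (480x640 float32, mm along the optical axis (not along the pixel's ray), 0 where there is no reading), "camera_matrix" (3x3 intrinsics, pixels), "T" (4x4, takes a point from camera to world coordinates). Camera axes: x right, y down, z forward; pixel columns grow to the right and rows downward; lengths in mm; the calibration is good to about 2 mm. A picture is of the moment at which its call begins.
- manip.sign_off(): hands the job in; it is judged then, once.
The state is a dict: "clock": time; "joints": joint angles; "qd": joint speeds; "effort": joint torques, N m; "eef_pos": TCP position; "eef_rot": TCP orientation; "wrist_force": force on the tool from outside, world axes, zero at the start; "moment": the same for the moment, N m; "finger_gap": finger opening in mm; "finger_force": force on a finger pad.
Only numpy, scipy, OpenCV 4.12 (cv2) and the standard library are available. Lean on these libraries where they do the work, as an engineer would, in place of code of your own. Each camera call takes 0.05 s, during which the arm holds its last target. There are 200 camera calls.

TASK

Furnish the dining room on the doll's-house floor: stand the round table on the middle of the round inlay with the yellow vase on the middle of its top, and the green sideboard midway between the fireplace and the stairs, in line with them, doors to the room's open front. Place the two chairs to the left and right of the table (in a row parallel to the back edge), each squarely facing it with a gap of about 2 cm between seat and table edge: red chair on the side where the fireplace is, blue chair on the side where the stairs are. Everything ends upright and let go, and the glue bottle stays where it is.

Things in the scene. Friction and masses are not known exactly. Their poses are not given: they have to be found in the camera images.
- round_table: Doll's round pedestal table of light wood with a white disc on its top, 62 mm high, 90 g: top 66 mm in diameter and 8 mm thick (54 to 62 mm up), stem 14 mm thick, round foot 50 mm in diameter. Origin: centre of the foot's underside, z up; yaw has no meaning. Grip its top by the rim from above. Starts upright on the bench.
- sideboard: Doll's sideboard, all green with a pale strip inset in its top, two white doors and drawers on its front; 32 mm deep (x) x 74 mm wide (y) x 70 mm high, straight-sided, 120 g. Origin: centre of the underside at the level of the feet; +x is its front (doors), z up. Starts upright on the bench, its front turned within 0.8 rad of world +x.
- red_chair: Doll's dining chair, red seat and crest rail, bare wood legs; 40 x 40 x 84 mm high, 35 g. Origin: at foot level under the seat's middle; +x is where a sitter faces, z up. Seat top 41 mm up. Crest rail: upright board 8 mm thick (x -20 to -12 mm), 40 mm wide (y), 56 to 84 mm up: grip it from above across its thickness. Starts upright on the bench, +x within 0.8 rad of world +x.
- blue_chair: Doll's dining chair, blue seat and crest rail, bare wood legs; 40 x 40 x 84 mm high, 35 g. Origin: at foot level under the seat's middle; +x is where a sitter faces, z up. Seat top 41 mm up. Crest rail: upright board 8 mm thick (x -20 to -12 mm), 40 mm wide (y), 56 to 84 mm up: grip it from above across its thickness. Starts upright on the bench, +x within 0.8 rad of world +x.
- vase: Turned yellow vase (solid), 46 mm high, 34 mm in diameter at its belly (13 to 30 mm up), foot 26 mm in diameter, 30 g. Origin: centre of the underside, z up. Starts upright on the bench.
- floor_panel: Doll's-house floor: fixed plywood panel on the bench, 230 (x) x 330 (y) x 9 mm, scored lines along x. Origin: centre of its underside; its top, on which the furniture stands, is 9 mm up. +x points to the room's open front (away from the robot), -x to its back edge (nearest the robot, dark groove), y along the back edge. Turned up to 0.15 rad.
- inlay: Round dark-wood inlay in the floor panel, 100 mm in diameter, flush (at most 1 mm proud), with a paler thin ring near its rim. Fixed. Origin: its centre, at the level of the panel's top; axes as those of the panel.
- fireplace: Doll's fireplace glued on the floor panel at its back edge: brick, white surround, white mantel shelf on top; 45 deep (x) x 96 wide (y) x 88 mm high. Origin: centre of its underside, on the panel's top; axes as the panel's. It stands at one end of the back edge, at panel x = -85 mm, y = +115 or -115 mm (varies).
- stairs: Lower flight of doll's stairs glued on the floor panel at its back edge: white risers, brown treads, dark handrail; 45 deep (x) x 96 long (y), landing 85 mm up, handrail to 106 mm. Origin: centre of its underside, on the panel's top; axes as the panel's. It stands at the other end from the fireplace, in line with it, centres 230 mm apart.
- glue_bottle: Bystander: white glue bottle with a blue label and an orange nozzle, 48 mm in diameter, 119 mm high, 220 g. It stands among the furniture on the bench. Origin: centre of its underside, z up. Not to be knocked or moved.
Mind the look-alikes: they are no part of the job. What is shaped like the blue_chair but purple is not meant.

How it is judged (in metres and radians):
At the end, for the whole second after the job is handed in: All upright, released, at rest. Table within 12 mm of inlay centre, vase within 12 mm of table centre; sideboard within 12 mm of midway between fireplace and stairs, square within 0.2 rad; chairs 58-88 mm from table centre, within 20 mm of inlay line, facing it within 15 mm; each on its side (angle between each of round_table, sideboard, red_chair, blue_chair, vase's own z axis and vertical below 0.12 rad and linear speed of each of round_table, sideboard, red_chair, blue_chair, vase below 0.02 m/s and angular speed of each of round_table, sideboard, red_chair, blue_chair, vase below 0.2 rad/s and z of round_table in the frame of floor_panel between 0.004 and 0.014 m and z of sideboard in the frame of floor_panel between 0.004 and 0.014 m and z of red_chair in the frame of floor_panel between 0.004 and 0.014 m and z of blue_chair in the frame of floor_panel between 0.004 and 0.014 m and horizontal distance between round_table and inlay below 0.012 m and horizontal distance between sideboard and fireplace between 0.102 and 0.128 m and horizontal distance between sideboard and stairs between 0.102 and 0.128 m and x of sideboard in the frame of floor_panel between -0.097 and -0.073 m and angle between the x axis of sideboard and the x axis of floor_panel, either way round below 0.2 rad and x of round_table in the frame of sideboard above 0.05 m and horizontal distance between red_chair and fireplace below 0.175 m and horizontal distance between red_chair and round_table between 0.058 and 0.088 m and x of red_chair in the frame of inlay between -0.02 and 0.02 m and x of round_table in the frame of red_chair above 0.05 m and y of round_table in the frame of red_chair between -0.015 and 0.015 m and horizontal distance between blue_chair and stairs below 0.175 m and horizontal distance between blue_chair and round_table between 0.058 and 0.088 m and x of blue_chair in the frame of inlay between -0.02 and 0.02 m and x of round_table in the frame of blue_chair above 0.05 m and y of round_table in the frame of blue_chair between -0.015 and 0.015 m and horizontal distance between vase and round_table below 0.012 m and z of vase in the frame of round_table between 0.056 and 0.068 m); the robot touches nothing.
It fails at once if the glue bottle is knocked or moved by more than 20 mm (distance of glue_bottle from where it was at the start of the episode above 0.02 m or angle between glue_bottle's own z axis and vertical above 0.35 rad).
It also fails if it takes over 131 s, if anything falls off the work surface, if the arm or the gripper's body presses on something with over 40 N, if the wrist force passes 120 N, or if a joint passes its speed limit or range.

## Working session

There is one attempt and no reset: what is moved stays moved. The work goes in short steps, Python scripts to look and compute and a shell command to move; the robot and the scene stay as the last step left them, time stands still between calls to the robot, and variables do not carry over. Pictures are saved under pics/ and viewed, at most 14 in all, crops included, and the job is handed in when it is done.

```bash
ls; mkdir -p pics; python3 - <<'E'
from cell import manip
import cv2,numpy as np
s=manip.read_state(); print(s)
for n in ["scene","side"]:
    c=manip.camera(n); cv2.imwrite(f"pics/{n}0.png",c["color"][...,::-1]); np.savez(f"{n}0.npz",**c)
    print(n,c["T"].round(3).tolist(),c["camera_matrix"].tolist())
E
```

```text
pics
{'clock': 0.0, 'joints': array([-1.39960172e+00,  3.00470694e-01,  1.52161148e+00, -1.98733305e-05,
        1.32070527e+00, -6.65607306e-02]), 'qd': array([-1.64202355e-03, -1.38282076e-03,  2.64116750e-04,  3.48592783e-04,
       -5.35665679e-04, -6.73337903e-05]), 'effort': array([-6.83892358e-04, -5.31811023e+01, -3.52735233e+01,  7.07709999e-02,
        2.44297413e-02, -7.29251701e-05]), 'eef_pos': array([ 129.50258157, -534.2505664 ,  204.87370019]), 'eef_rot': array([-3.14039923e+00, -6.02605269e-05,  2.37760228e-01]), 'wrist_force': array([-0.88214338, -0.32156924, -0.05259368]), 'moment': array([0.02855072, 0.006998  , 0.03214372]), 'finger_force': 0.0, 'finger_gap': 94.12261619614551}
scene [[-0.352, 0.619, -0.702, 1519.09], [0.936, 0.23, -0.266, 425.197], [-0.003, -0.751, -0.66, 1059.259], [0.0, 0.0, 0.0, 1.0]] [[602.0653873289483, 0.0, 322.0253235951248], [0.0, 602.0653873289483, 242.25317997412492], [0.0, 0.0, 1.0]]
side [[-0.695, -0.339, 0.634, -161.271], [-0.719, 0.36, -0.595, 615.083], [-0.026, -0.869, -0.494, 524.463], [0.0, 0.0, 0.0, 1.0]] [[517.364274947021, 0.0, 319.21228843348786], [0.0, 517.364274947021, 235.45023994506008], [0.0, 0.0, 1.0]]
```

View pics/scene0.png

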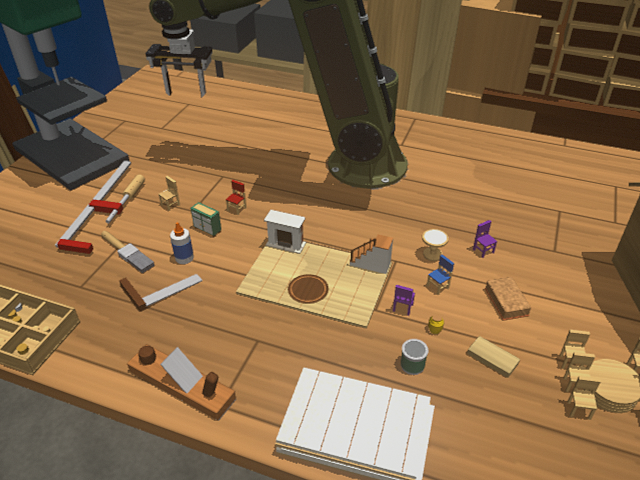

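View pics/side0.png

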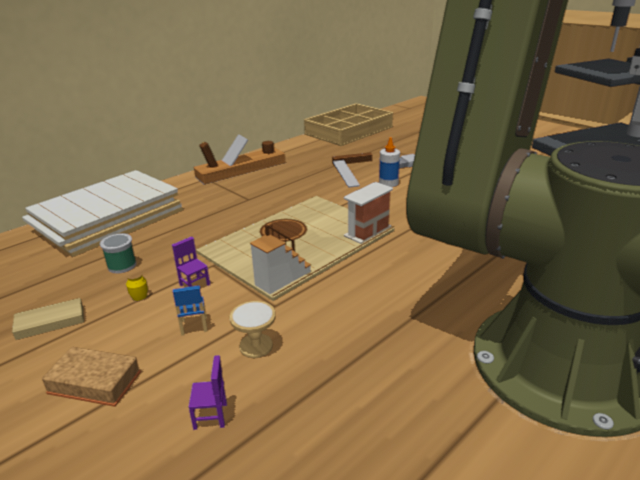

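The pictures show the red chair at (235,195), sideboard (206,219), bottle (181,245), fireplace (285,230), stairs (372,255), inlay (308,288), table (434,240) and vase (436,325) in the scene view.

There are three candidates for the blue chair: (441,273) blue, (485,238) purple and (403,297) purple. Only (441,273) has a blue seat and rail. I'll confirm it in a crop and measure everything.

```bash
cat > h.py <<'E'
import numpy as np,cv2
def cloud(c):
    K=c["camera_matrix"];z=c["range_z"].astype(float);v,u=np.mgrid[:480,:640]
    P=np.stack([(u-K[0,2])/K[0,0]*z,(v-K[1,2])/K[1,1]*z,z,np.ones_like(z)],-1)@np.asarray(c["T"]).T
    P[z<=0]=np.nan
    return P[...,:3],cv2.cvtColor(c["color"],cv2.COLOR_RGB2HSV)
def rect(p):
    (c,s,a)=cv2.minAreaRect(p[:,:2].astype(np.float32)); return np.round(c,1),np.round(s,1),round(a,1)
E
python3 - <<'E'
from h import *
im=[]
for n in ["scene","side"]:
    c=np.load(n+"0.npz"); P,H=cloud(c); h,s,v=H[...,0].astype(int),H[...,1],H[...,2]
    X,Y,Z=P[...,0],P[...,1],P[...,2]
    box=(X>200)&(X<800)&(abs(Y)<420)
    print(n,"bench z",np.nanmedian(Z[box&(Z<5)]), np.nanstd(Z[box&(Z<5)]))
    ms={"blue":(h>100)&(h<118)&(s>110)&(Y>0)&(Z>8),"purple":(h>128)&(h<155)&(s>90)&(Z>8),"red":((h<6)|(h>174))&(s>150)&(Z>20)&(X<560)&(Y<-120),"green":(h>60)&(h<90)&(s>80)&(Z>8)&(Y<0),"yellow":(h>23)&(h<32)&(s>200)&(Z>8),
     "bluelabel":(h>100)&(h<118)&(s>110)&(Y<0)&(Z>8),"orange":(h>4)&(h<16)&(s>190)&(v>150)&(Z>85)}
    for k,m in ms.items():
        m=m&box
        nl,lab,st,ce=cv2.connectedComponentsWithStats(cv2.morphologyEx(m.astype(np.uint8),cv2.MORPH_CLOSE,np.ones((3,3))))
        for i in range(1,nl):
            if st[i,4]<15: continue
            p=P[(lab==i)&m]; 
            print(n,k,ce[i].round(),len(p),"med",np.median(p,0).round(1),"z",np.percentile(p[:,2],[2,98]).round(1),*rect(p))
# ortho map
O=np.zeros((600,800,3),np.uint8);zb=np.full((600,800),-99.)
for n in ["side","scene"]:
    c=np.load(n+"0.npz");P,_=cloud(c);C=c["color"][...,::-1]
    ok=np.isfinite(P).all(-1);p=P[ok];q=C[ok]
    o=np.argsort(p[:,2]);p,q=p[o],q[o]
    r=((p[:,0]-200)).astype(int);cc=((p[:,1]+400)).astype(int);k=(r>=0)&(r<599)&(cc>=0)&(cc<799)
    for dr in(0,1):
        for dc in(0,1): O[r[k]+dr,cc[k]+dc]=q[k]
cv2.imwrite("pics/ortho.png",O)
c=np.load("scene0.npz")["color"][...,::-1]; d=np.load("side0.npz")["color"][...,::-1]
cv2.imwrite("pics/crop.png",np.hstack([cv2.resize(c[200:350,370:520],(400,400),interpolation=2),cv2.resize(d[220:370,110:260],(400,400),interpolation=2)]))
E
```

```text
scene bench z 0.028659417951303112 169.40948001208167
scene blue [447. 260.] 38 med [436.1 332.5  83.9] z [74.  87.2] [435.9 331.3] [39.2  9.9] 52.7
scene blue [439. 275.] 153 med [452.  321.8  41.2] z [35.8 46.7] [449.4 322.8] [41.  41.3] 54.3
scene purple [483. 236.] 305 med [278.7 399.   43. ] z [14.4 85.4] [276.5 404.8] [45.2 44.8] 54.1
scene purple [404. 296.] 292 med [564.5 262.7  61.1] z [17.  85.7] [550.4 261.2] [41.  41.6] 4.3
scene red [237. 185.] 47 med [ 329.3 -274.6   80. ] z [59.1 88.2] [ 326.4 -274.9] [40.5 17.5] 83.3
scene red [235. 198.] 106 med [ 345.3 -278.3   40.7] z [35.7 45.7] [ 343.9 -279.8] [40.6 37.6] 75.5
scene green [204. 212.] 53 med [ 463.2 -303.    70.3] z [63.7 75.1] [ 462.5 -312.7] [33.7 76.8] 1.0
scene yellow [436. 323.] 76 med [596.6 349.7  34.6] z [18.9 42.7] [592.7 345.7] [30.5 20.2] 77.6
scene orange [178. 229.] 46 med [ 578.9 -309.7  101.7] z [ 93.5 118.5] [ 578.5 -309.1] [16.7 20.6] 49.5
side bench z 0.1563278676588311 1.0184436207132483
side blue [188. 299.] 587 med [432.6 330.1  68.2] z [38.9 84.9] [476.5 303.5] [ 38.8 113.2] 59.1
side purple [188. 261.] 866 med [556.4 262.4  42. ] z [12.5 84.7] [544.8 260. ] [40.  42.2] 89.8
side purple [211. 392.] 1104 med [265.  403.5  41.7] z [13.2 84.9] [275.6 404.5] [40.6 41.2] 49.1
side yellow [137. 287.] 339 med [572.9 350.3  28.4] z [ 9.9 42.9] [576.6 348.5] [31.3 20.5] 69.7
side bluelabel [389. 170.] 302 med [ 559.8 -296.3   42.9] z [21.9 63.2] [ 562.7 -299.7] [43.4 22.3] 38.6
side orange [390. 144.] 59 med [ 571.6 -311.   103. ] z [ 94.8 118.7] [ 574.4 -312. ] [23.6 18.7] 26.0
```

View pics/crop.png

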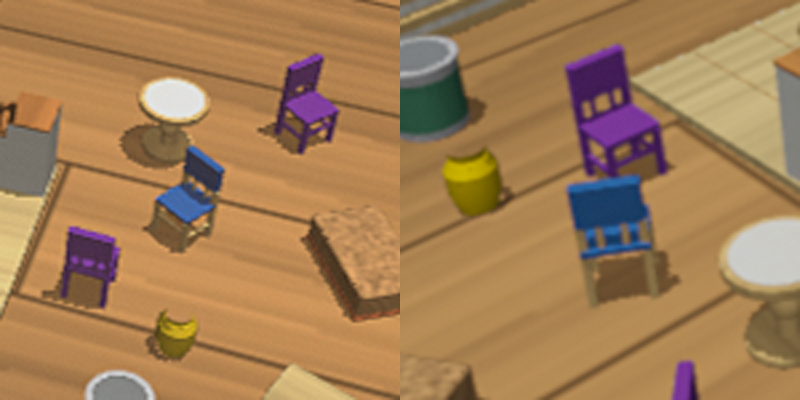

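View pics/ortho.png

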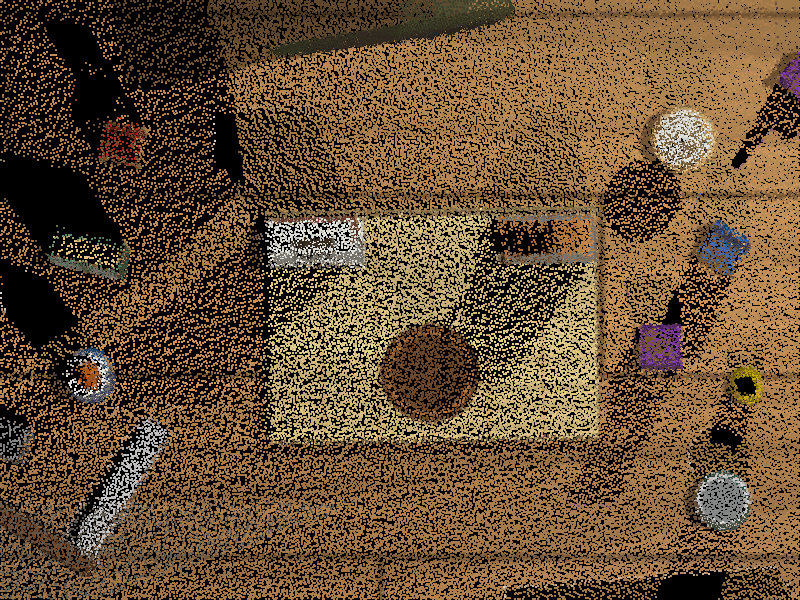

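The crop confirms it: blue chair at scene (441,273), while both neighbours are purple. The ortho map shows the panel nearly square to the world axes, the inlay at about (571,30) mm and the table top at about (338,283). Next I'll fit each pose accurately.

```bash
python3 - <<'E'
from h import *
A=[]
for n in ["scene","side"]:
    P,H=cloud(np.load(n+"0.npz")); ok=np.isfinite(P).all(-1); A.append((n,P[ok],H[ok].astype(int)))
def circ(p):
    x,y=p[:,0],p[:,1];M=np.c_[x,y,np.ones(len(x))];s=np.linalg.lstsq(M,x*x+y*y,rcond=None)[0];c=s[:2]/2
    return c.round(1),round(float(np.sqrt(s[2]+c@c)),1)
def near(P,x,y,r,z0,z1): return (np.hypot(P[:,0]-x,P[:,1]-y)<r)&(P[:,2]>z0)&(P[:,2]<z1)
for n,P,H in A:
    h,s,v=H.T;X,Y,Z=P.T
    m=(X>395)&(X<665)&(Y>-155)&(Y<220)&(Z>5.5)&(Z<12); print(n,"panel",rect(P[m]),np.median(Z[m]).round(1))
    q=m&(v<140)&near(P,571,30,54,0,20); print("inlay",rect(P[q]),cv2.minEnclosingCircle(P[q,:2].astype(np.float32)),np.median(P[q],0))
    for nm,x,y,z0,z1 in(("fire",442,-85,92,101),("stairs",442,145,88,98)):
        q=near(P,x,y,65,z0,z1);print(nm,rect(P[q]),np.median(P[q],0).round(1)) if q.sum()>10 else 0
    q=near(P,338,283,45,57,66);print("table",rect(P[q]),cv2.minEnclosingCircle(P[q,:2].astype(np.float32)),np.median(P[q],0).round(1))
    q=near(P,585,347,25,10,50);print("vase",rect(P[q]),np.percentile(Z[q],[1,99]))
    q=near(P,585,347,25,14,29);print("  belly circ",circ(P[q]),q.sum())
    q=near(P,585,347,25,40,50);print("  rim",rect(P[q]),q.sum())
    q=near(P,462,-313,60,66,75);
    if q.sum()>10: print("sideboard top",rect(P[q]),q.sum())
    q=near(P,462,-313,60,10,60);
    if q.sum()>10: print("sideboard sides",rect(P[q]),q.sum())
    for nm,x,y in(("red",343,-278),("blue",450,323)):
        q=near(P,x,y,35,60,90)
        if q.sum()>10: print(nm,"crest",rect(P[q]),q.sum())
        q=near(P,x,y,35,36,46)
        if q.sum()>10: print(nm,"seat",rect(P[q]),q.sum())
    q=near(P,575,-311,35,5,85);print("bottle",circ(P[q]),q.sum())
E
```

```text
scene panel (array([530.6,  33.5]), array([373.4, 263.7]), 89.1) 9.1
inlay (array([573.5,  29.2]), array([98.2, 95.3]), 20.2) ((572.056396484375, 28.89921760559082), 50.80384826660156) [573.40297319  29.94586326   9.43775465]
fire (array([443.2, -83.2]), array([99.6, 52.3]), 87.9) [445.3 -81.4  96.7]
stairs (array([437.2, 164.4]), array([63.3, 51.7]), 87.3) [441.  175.1  94.3]
table (array([340.7, 285.4]), array([65.3, 63.7]), 36.2) ((339.25115966796875, 288.9532470703125), 35.74697494506836) [342.  286.9  62.2]
vase (array([591.4, 347.8]), array([28.4, 32.9]), 9.6) [12.2660057  44.41116141]
  belly circ (array([588. , 347.6]), 14.6) 74
  rim (array([592.4, 349.8]), array([11.8, 23.3]), 27.1) 12
sideboard top (array([ 453.4, -310.7]), array([79.9, 37.3]), 75.7) 222
sideboard sides (array([ 453.5, -310.1]), array([79. , 39.9]), 78.1) 386
red crest (array([ 326.6, -274.1]), array([42.2, 17.6]), 82.6) 109
red seat (array([ 342.7, -277.7]), array([44.6, 43.6]), 76.7) 139
blue crest (array([436.7, 332.1]), array([41.6, 13.3]), 58.9) 151
blue seat (array([449.9, 325. ]), array([45.4, 43. ]
[... 231 characters left out ...]
896606445) [571.75945244  20.82193545   9.59581887]
fire (array([440.8, -85.8]), array([48.7, 97.9]), 0.7) [437.8 -80.8  96.6]
stairs (array([437.1, 160.8]), array([48.4, 63.8]), 1.0) [435.5 173.   93.8]
table (array([337. , 283.5]), array([65.1, 65.1]), 33.7) ((337.5772399902344, 282.0973815917969), 34.51708984375) [334.2 285.7  62.2]
vase (array([577.4, 346.2]), array([32.9, 23.2]), 77.2) [10.68086541 45.97862891]
  belly circ (array([584.2, 344.5]), 15.9) 154
  rim (array([576.2, 348.4]), array([21.1,  9.3]), 68.6) 32
blue crest (array([432.8, 330.3]), array([39.9, 10.7]), 58.8) 447
blue seat (array([446. , 321.7]), array([39.5, 39.5]), 57.5) 236
bottle (array([ 572.1, -312. ]), 20.8) 660
```

```bash
cat > go.py <<'E'
# python3 go.py x y z yaw : turn and shift in tool axes/units from the measured pose
import sys,numpy as np
from cell import manip
s=manip.read_state();x,y,z,t=map(float,sys.argv[1:5]);p=s["eef_pos"];t0=s["eef_rot"][2]
r,pi_,_=s["eef_rot"]
dt=(t-t0+np.pi)%(2*np.pi)-np.pi
d=np.array([x,y,z])-p
u=np.array([np.cos(t)*d[0]+np.sin(t)*d[1],np.sin(t)*d[0]-np.cos(t)*d[1],-d[2]])/40
n=int(np.ceil(max(abs(u.max()),abs(u.min()))/.98));nt=int(np.ceil(abs(dt)/.175))
print("clock",round(s["clock"],1),"pos",p.round(1),"yaw",round(t0,3),"tilt",round(abs(r)-np.pi,4),round(pi_,4),"gap",round(s["finger_gap"],1),"F",s["wrist_force"].round(1))
print("turn total az",round(-dt/np.pi,4),"rows",nt,"each",round(-dt/np.pi/max(nt,1),4))
print("then shift total",u.round(3),"rows",n,"each",(u/max(n,1)).round(3))
E
python3 - <<'E'
from cell import manip;import numpy as np
from scipy.spatial.transform import Rotation as R
s=manip.read_state();c=manip.camera("wrist");T=np.eye(4);T[:3,:3]=R.from_euler("xyz",s["eef_rot"]).as_matrix();T[:3,3]=s["eef_pos"]
print((np.linalg.inv(T)@c["T"]).round(3),c["camera_matrix"])
E
python3 go.py 360 -290 230 1.34
```

```text
[[   0.      -0.961   -0.277   80.481]
 [   1.       0.       0.       0.287]
 [  -0.      -0.277    0.961 -179.798]
 [   0.       0.       0.       1.   ]] [[381.63284799   0.         322.87276878]
 [  0.         381.63284799 238.83597787]
 [  0.           0.           1.        ]]
clock 0.1 pos [ 129.5 -534.3  205. ] yaw 0.238 tilt -0.0009 -0.0 gap 94.2 F [-0.  -0.5  0.1]
turn total az -0.3509 rows 7 each -0.0501
then shift total [ 7.265  4.212 -0.625] rows 8 each [ 0.908  0.527 -0.078]
```

```bash
R="0 0 0 0 0 -.05"; python3 -m creep '0 0 0 0 0 -.05;0 0 0 0 0 -.05;0 0 0 0 0 -.05;0 0 0 0 0 -.05;0 0 0 0 0 -.05;0 0 0 0 0 -.05;0 0 0 0 0 -.05;.9 .52 -.08 0 0 0;.9 .52 -.08 0 0 0;.9 .52 -.08 0 0 0;.9 .52 -.08 0 0 0;.9 .52 -.08 0 0 0;.9 .52 -.08 0 0 0;.9 .52 -.08 0 0 0;.9 .52 -.08 0 0 0;0 0 0 0 0 0;0 0 0 0 0 0' 0 20
cat > look.py <<'E'
import sys;from h import *;from cell import manip
c=manip.camera("wrist");np.savez(sys.argv[1]+".npz",**c);cv2.imwrite("pics/"+sys.argv[1]+".png",c["color"][...,::-1])
P,H=cloud(c);ok=np.isfinite(P).all(-1);P,H=P[ok],H[ok].astype(int)
def near(x,y,r,z0,z1): return (np.hypot(P[:,0]-x,P[:,1]-y)<r)&(P[:,2]>z0)&(P[:,2]<z1)
for a in sys.argv[2:]:
    n,x,y,r,z0,z1=a.split(",");q=near(*map(float,(x,y,r,z0,z1)))
    if q.sum()>10: print(n,q.sum(),*rect(P[q]),"mean",P[q].mean(0).round(1),"circ",np.round(cv2.minEnclosingCircle(P[q,:2].astype(np.float32))[0],1))
E
python3 look.py w1 sb,453,-312,60,66,74 crest,326,-275,30,76,90 rcrest2,326,-275,30,60,90 seat,343,-278,32,37,45 bottle,575,-311,30,60,90; python3 go.py 360 -290 230 1.34
```

```text
clock: 2.28
eef_pos: [357.7, -293.1, 230.9]
eef_rot: [-3.141, 0.0, 1.338]
wrist_force: [-0.0, -0.6, 0.4]
finger_gap: 93.9
finger_force: 0.0
sb 2817 [ 451.5 -314.4] [73.4 32.4] 76.7 mean [ 451.3 -313.2   70.5] circ [ 451.5 -314.5]
crest 446 [ 326.3 -278.9] [40.2  8. ] 80.1 mean [ 326.8 -278.    83.9] circ [ 326.3 -278.9]
rcrest2 539 [ 326.3 -278.8] [40.4  8. ] 80.0 mean [ 327.4 -277.3   81.1] circ [ 326.1 -278.8]
seat 1387 [ 342.9 -281.5] [40.3 38.5] 80.8 mean [ 345.1 -281.3   41.5] circ [ 342.7 -281. ]
bottle 2340 [ 573.9 -314.5] [47.6 47.8] 17.1 mean [ 565.8 -309.9   80.4] circ [ 574.2 -314.8]
clock 2.3 pos [ 357.6 -293.3  230.9] yaw 1.337 tilt -0.0004 -0.0001 gap 94.1 F [ 0.6  0.4 -0.8]
turn total az -0.001 rows 1 each -0.001
then shift total [0.094 0.041 0.021] rows 1 each [0.094 0.041 0.021]
```

View pics/w1.png

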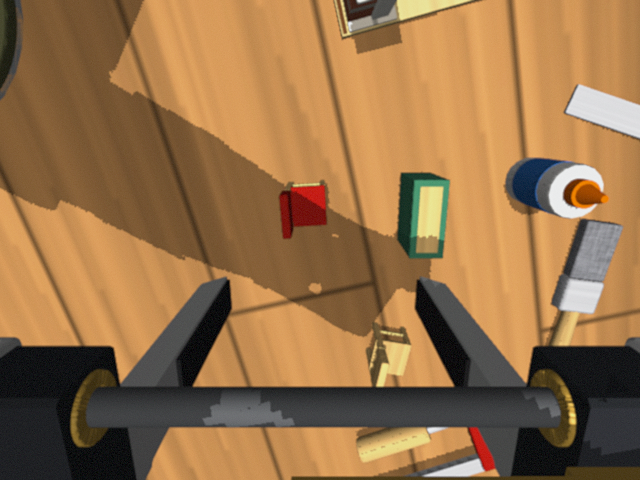

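The image shows the red chair at (305,207), the sideboard at (423,215) and the bottle at (560,187). The measured sizes and heights (32x73 at 70, 40x8 at 84) match the text. Now for the sideboard.

```bash
python3 go.py 451.5 -314.4 30 1.339
```

```text
clock 2.3 pos [ 357.6 -293.3  230.9] yaw 1.337 tilt -0.0004 -0.0001 gap 94.1 F [ 0.6  0.4 -0.8]
turn total az -0.0007 rows 1 each -0.0007
then shift total [0.026 2.407 5.021] rows 6 each [0.004 0.401 0.837]
```

```bash
python3 -m creep '.026 .8 0 0 0 0;0 .8 0 0 0 0;0 .8 0 0 0 0;0 0 .9 0 0 0;0 0 .9 0 0 0;0 0 .9 0 0 0;0 0 .9 0 0 0;0 0 .8 0 0 0;0 0 .62 0 0 0;0 0 0 0 0 0;0 0 0 0 0 0'
python3 go.py 451.5 -314.4 30 1.339
```

```text
clock: 3.7
eef_pos: [451.8, -314.8, 31.2]
eef_rot: [3.141, 0.001, 1.337]
wrist_force: [-0.2, 0.2, 0.4]
finger_gap: 94.4
finger_force: 0.0
clock 3.7 pos [ 451.8 -314.8   31.2] yaw 1.337 tilt -0.001 0.0005 gap 94.4 F [-0.2  0.2  0.4]
turn total az -0.0008 rows 1 each -0.0008
then shift total [ 0.009 -0.009  0.031] rows 1 each [ 0.009 -0.009  0.031]
```

```bash
python3 -m creep '0 0 0 0 0 0;0 0 0 0 0 0;0 0 0 0 0 0;0 0 0 0 0 0;0 0 0 0 0 0;0 0 0 0 0 0;0 0 0 0 0 0;0 0 0 0 0 0' 1 20
python3 -m creep '0 0 -.5 0 0 0;0 0 -.9 0 0 0;0 0 -.9 0 0 0;0 0 -.9 0 0 0;0 0 -.9 0 0 0;0 0 -.8 0 0 0;0 0 0 0 0 0'
python3 go.py 439.5 -50 220 1.583
```

```text
clock: 4.7
eef_pos: [451.7, -314.0, 30.2]
eef_rot: [3.142, -0.0, 1.337]
wrist_force: [-0.4, 0.3, -0.6]
finger_gap: 31.7
finger_force: 20.0
clock: 5.58
eef_pos: [452.3, -314.5, 228.2]
eef_rot: [3.138, 0.002, 1.337]
wrist_force: [-0.4, 0.1, -1.8]
finger_gap: 32.4
finger_force: 20.0
clock 5.6 pos [ 452.3 -314.5  228.2] yaw 1.337 tilt -0.0035 0.0016 gap 32.4 F [-0.4  0.1 -1.8]
turn total az -0.0782 rows 2 each -0.0391
then shift total [ 6.615 -0.238  0.204] rows 7 each [ 0.945 -0.034  0.029]
```

```bash
python3 -m creep '0 0 0 0 0 -.039;0 0 0 0 0 -.039;.945 -.034 .03 0 0 0;.945 -.034 .03 0 0 0;.945 -.034 .03 0 0 0;.945 -.034 .03 0 0 0;.945 -.034 .03 0 0 0;.945 -.034 .03 0 0 0;.945 -.034 .03 0 0 0;0 0 0 0 0 0;0 0 0 0 0 0'
python3 look.py w2 fire,441,-85,70,93,100 stairs,440,165,45,90,98
python3 - <<'E'
from h import *
c=np.load("w2.npz");P,H=cloud(c);ok=np.isfinite(P).all(-1);P,H=P[ok],H[ok].astype(int);X,Y,Z=P.T
m=(X>395)&(X<665)&(Y>-155)&(Y<220)&(Z>6)&(Z<11);print("panel",rect(P[m]),np.median(Z[m]))
q=m&(np.hypot(X-571,Y-27)<56)&(H[:,2]<140);print("inlay",rect(P[q]),cv2.minEnclosingCircle(P[q,:2].astype(np.float32)),q.sum())
E
python3 go.py 439.5 30 220 1.583
```

```text
clock: 6.95
eef_pos: [438.9, -49.8, 217.0]
eef_rot: [-3.14, -0.0, 1.583]
wrist_force: [-0.2, -0.6, -0.6]
finger_gap: 31.9
finger_force: 20.0
panel (array([525.2,   4.2]), array([231. , 277.8]), 0.8) 9.496338841790134
inlay (array([572.9,  27.5]), array([97.7, 97.9]), 37.7) ((573.1517333984375, 27.783884048461914), 49.49967575073242) 6317
clock 7.0 pos [438.9 -50.1 217.2] yaw 1.582 tilt -0.001 -0.0001 gap 31.8 F [ 0.2 -0.1 -1.6]
turn total az -0.0003 rows 1 each -0.0003
then shift total [ 2.002  0.038 -0.071] rows 3 each [ 0.667  0.013 -0.024]
```

View pics/w2.png

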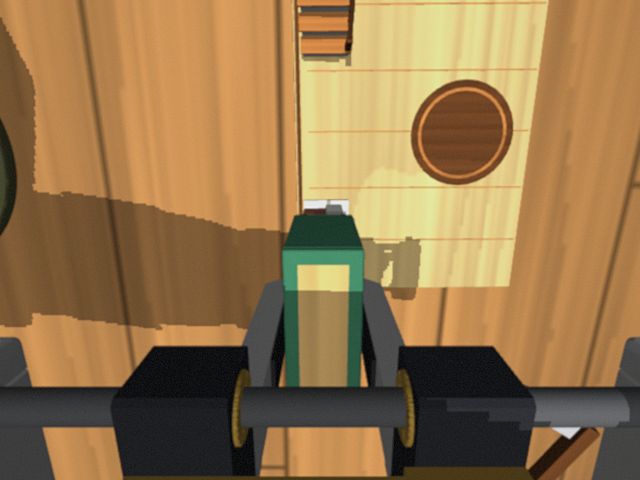

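The view shows the inlay at (462,131) and the carried sideboard gripped square. Inlay centre is (573,27.6), panel yaw 0.014, so the sideboard goes at (440.3, 29.6).

```bash
python3 -m creep '.664 -.016 0 0 0 0;.664 -.016 0 0 0 0;.664 -.016 0 0 0 0;0 0 .9 0 0 0;0 0 .9 0 0 0;0 0 .9 0 0 0;0 0 .9 0 0 0;0 0 .5 0 0 0;0 0 0 0 0 0;0 0 0 0 0 0'
python3 go.py 440.3 29.6 40 1.585
```

```text
clock: 8.25
eef_pos: [436.8, 29.7, 54.5]
eef_rot: [3.141, 0.0, 1.582]
wrist_force: [0.1, -0.1, -1.2]
finger_gap: 31.8
finger_force: 20.0
clock 8.2 pos [436.8  29.7  54.5] yaw 1.582 tilt -0.0009 0.0 gap 31.8 F [ 0.1 -0.1 -1.2]
turn total az -0.0011 rows 1 each -0.0011
then shift total [-0.003  0.088  0.363] rows 1 each [-0.003  0.088  0.363]
```

```bash
python3 -m creep '0 .088 .2 0 0 0;0 0 .1 0 0 0;0 0 .06 0 0 0;0 0 0 0 0 0;0 0 0 0 0 0'
python3 -m creep '0 0 0 0 0 0;0 0 0 0 0 0;0 0 0 0 0 0;0 0 0 0 0 0;0 0 0 0 0 0;0 0 -.9 0 0 0;0 0 -.9 0 0 0;0 0 -.9 0 0 0;0 0 -.9 0 0 0;0 0 -.8 0 0 0' 0
python3 go.py 330 230 240 1.583
```

```text
clock: 8.88
eef_pos: [439.8, 30.2, 39.5]
eef_rot: [3.141, -0.0, 1.582]
wrist_force: [-0.3, 1.0, -2.3]
finger_gap: 31.8
finger_force: 20.0
clock: 10.12
eef_pos: [439.7, 30.1, 216.8]
eef_rot: [3.141, 0.0, 1.582]
wrist_force: [-0.6, -0.1, 0.0]
finger_gap: 94.0
finger_force: 0.0
clock 10.1 pos [439.7  30.1 216.8] yaw 1.582 tilt -0.0006 0.0 gap 94.0 F [-0.6 -0.1  0. ]
turn total az -0.0002 rows 1 each -0.0002
then shift total [ 5.03  -2.682 -0.579] rows 6 each [ 0.838 -0.447 -0.097]
```

```bash
python3 -m creep '.85 .05 -.12 0 0 0;.85 .05 -.12 0 0 0;.85 .05 -.12 0 0 0;.85 .05 -.12 0 0 0;.85 .05 -.12 0 0 0;0 0 0 0 0 0;0 0 0 0 0 0'
python3 look.py w3 table,339,285,42,57,66 bcrest,434,331,30,76,90 bseat,448,323,32,37,45 vtop,586,347,25,40,50 vbelly,586,347,25,14,30 stairs,440,165,45,90,98  sb,440,30,55,74,84
python3 - <<'E'
from h import *
c=np.load("w3.npz");P,H=cloud(c);ok=np.isfinite(P).all(-1);P,H=P[ok],H[ok].astype(int);X,Y,Z=P.T
m=(X>395)&(X<665)&(Y>-155)&(Y<220)&(Z>6)&(Z<11);print("panel",rect(P[m]),np.median(Z[m]))
q=m&(np.hypot(X-571,Y-27)<56)&(H[:,2]<140);print("inlay",rect(P[q]),cv2.minEnclosingCircle(P[q,:2].astype(np.float32)),q.sum())
E
python3 go.py 339 285 40 1.57
```

```text
clock: 11.0
eef_pos: [447.7, 199.8, 239.2]
eef_rot: [-3.141, 0.0, 1.583]
wrist_force: [-0.8, -0.8, 0.1]
finger_gap: 93.6
finger_force: 0.0
table 4406 [338.1 282.4] [65.1 65.2] 81.4 mean [338.6 283.1  62.6] circ [338.  282.5]
bcrest 567 [434.  329.4] [40.   8.2] 58.3 mean [434.3 329.2  83.9] circ [434.1 329.3]
bseat 1686 [448.6 320.4] [40.1 37.5] 58.0 mean [450.2 319.5  41.4] circ [448.2 320.2]
vbelly 221 [583. 342.] [28.5 33.5] 53.4 mean [573.1 338.9  22.9] circ [584.8 343.8]
stairs 2174 [437.2 160.7] [45.  62.6] 0.9 mean [437.2 172.4  94.5] circ [437.  160.8]
sb 1216 [439.   45.3] [31.3 45.4] 0.2 mean [439.   46.6  79.4] circ [439.2  44.5]
panel (array([524.8,  29.8]), array([230.3, 331.8]), 1.0) 9.521581301541516
inlay (array([555.6,  17.8]), array([58.4, 98.6]), 28.7) ((573.2866821289062, 27.529876708984375), 49.87644577026367) 2180
clock 11.1 pos [447.7 199.5 239.3] yaw 1.582 tilt -0.0003 0.0003 gap 94.0 F [ 1.2 -0.4 -0.5]
turn total az 0.0038 rows 1 each 0.0038
then shift total [ 2.134 -2.72   4.981] rows 6 each [ 0.356 -0.453  0.83 ]
```

View pics/w3.png

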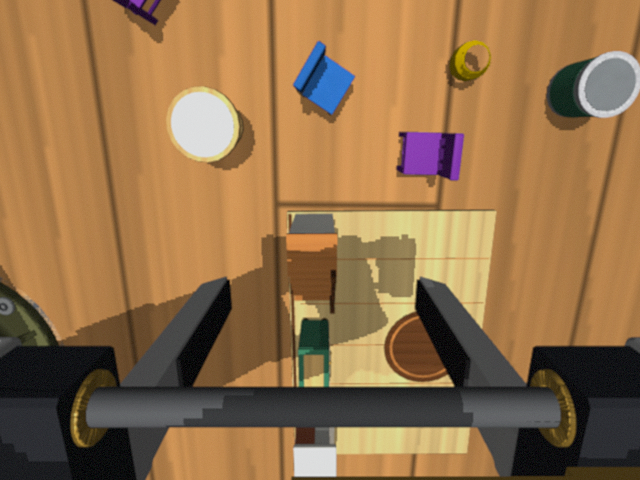

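The picture shows the table at (205,124), the blue chair at (325,80), the vase at (470,60) and the sideboard standing at (314,350) between the stairs and fireplace. Next is the table at (338.1, 282.4).

```bash
python3 -m creep '.69 -.91 0 0 0 0;.69 -.91 0 0 0 0;.68 -.91 0 0 0 0;0 0 .9 0 0 0;0 0 .9 0 0 0;0 0 .9 0 0 0;0 0 .9 0 0 0;0 0 .9 0 0 0;0 0 .5 0 0 0;0 0 0 0 0 0;0 0 0 0 0 0'
python3 go.py 338.1 282.4 40 1.583
```

```text
clock: 12.42
eef_pos: [338.2, 281.3, 40.4]
eef_rot: [3.141, -0.001, 1.582]
wrist_force: [-0.2, -0.8, -0.2]
finger_gap: 93.9
finger_force: 0.0
clock 12.4 pos [338.2 281.3  40.4] yaw 1.582 tilt -0.001 -0.0007 gap 93.9 F [-0.2 -0.8 -0.2]
turn total az -0.0004 rows 1 each -0.0004
then shift total [ 0.027 -0.003  0.009] rows 1 each [ 0.027 -0.003  0.009]
```

```bash
python3 -m creep '.027 0 .02 0 0 0;0 0 0 0 0 0;0 0 0 0 0 0;0 0 0 0 0 0;0 0 0 0 0 0;0 0 0 0 0 0;0 0 0 0 0 0;0 0 -.5 0 0 0;0 0 -.9 0 0 0;0 0 -.9 0 0 0;0 0 -.9 0 0 0;0 0 -.9 0 0 0;0 0 0 0 0 0' 1 15
python3 go.py 573.2 27.6 200 1.583
```

```text
clock: 14.05
eef_pos: [338.2, 282.9, 204.4]
eef_rot: [3.139, -0.002, 1.582]
wrist_force: [-0.5, 0.3, -1.3]
finger_gap: 65.5
finger_force: 15.0
clock 14.1 pos [338.2 282.9 204.4] yaw 1.582 tilt -0.003 -0.0021 gap 65.5 F [-0.5  0.3 -1.3]
turn total az -0.0002 rows 1 each -0.0002
then shift total [-6.454  5.796  0.111] rows 7 each [-0.922  0.828  0.016]
```

```bash
python3 -m creep '-.922 .828 0 0 0 0;-.922 .828 0 0 0 0;-.922 .828 0 0 0 0;-.922 .828 0 0 0 0;-.922 .828 0 0 0 0;-.922 .828 0 0 0 0;-.922 .828 0 0 0 0;0 0 .9 0 0 0;0 0 .9 0 0 0;0 0 .9 0 0 0;0 0 .7 0 0 0;0 0 0 0 0 0;0 0 0 0 0 0'
python3 go.py 573.2 27.6 50 1.583
```

```text
clock: 15.68
eef_pos: [572.7, 27.0, 67.2]
eef_rot: [3.141, 0.0, 1.582]
wrist_force: [1.3, 0.6, -0.5]
finger_gap: 65.5
finger_force: 15.0
clock 15.7 pos [572.7  27.   67.2] yaw 1.582 tilt -0.0004 0.0 gap 65.5 F [ 1.3  0.6 -0.5]
turn total az -0.0002 rows 1 each -0.0002
then shift total [0.015 0.013 0.43 ] rows 1 each [0.015 0.013 0.43 ]
```

```bash
python3 -m creep '.015 .013 .25 0 0 0;0 0 .12 0 0 0;0 0 .06 0 0 0;0 0 0 0 0 0;0 0 0 0 0 0'
python3 -m creep '0 0 0 0 0 0;0 0 0 0 0 0;0 0 0 0 0 0;0 0 0 0 0 0;0 0 0 0 0 0;0 0 -.9 0 0 0;0 0 -.9 0 0 0;0 0 -.9 0 0 0;0 0 -.9 0 0 0;0 0 0 0 0 0' 0
python3 go.py 572 260 200 1.583
```

```text
clock: 16.3
eef_pos: [573.1, 27.6, 49.7]
eef_rot: [3.141, -0.0, 1.582]
wrist_force: [-0.4, 0.6, -2.0]
finger_gap: 65.6
finger_force: 15.0
clock: 17.55
eef_pos: [574.0, 27.6, 196.2]
eef_rot: [3.137, 0.0, 1.582]
wrist_force: [0.1, 0.3, 0.3]
finger_gap: 93.8
finger_force: 0.0
clock 17.6 pos [574.   27.6 196.2] yaw 1.582 tilt -0.0049 0.0001 gap 93.8 F [0.1 0.3 0.3]
turn total az -0.0002 rows 1 each -0.0002
then shift total [ 5.81   0.021 -0.094] rows 6 each [ 0.968  0.004 -0.016]
```

```bash
python3 -m creep '.968 0 0 0 0 0;.968 0 0 0 0 0;.968 0 0 0 0 0;.968 0 0 0 0 0;.968 0 0 0 0 0;.968 0 0 0 0 0;0 0 0 0 0 0;0 0 0 0 0 0'
python3 look.py w4 vtop,585,345,25,40,50 vbelly,585,345,25,14,30 vall,585,345,25,10,50 table,573,27,45,66,76 purple,550,260,40,60,90
python3 go.py 585 345 5 1.583
```

```text
clock: 18.55
eef_pos: [570.1, 259.3, 192.6]
eef_rot: [-3.14, 0.001, 1.582]
wrist_force: [0.5, 0.4, -0.3]
finger_gap: 94.0
finger_force: 0.0
vbelly 16 [585.6 344.3] [31.3 33.1] 4.3 mean [586.1 343.6  29.4] circ [584.9 344.2]
vall 670 [585.1 344.3] [32.7 32.9] 0.7 mean [584.4 344.2  34.5] circ [584.9 344.2]
table 2708 [573.1  33.9] [55.2 64.7] 88.9 mean [572.7  34.1  71.4] circ [572.6  28.7]
purple 547 [561.7 259. ] [39.6  8. ] 89.9 mean [561.7 261.5  82.8] circ [561.3 258.9]
clock 18.6 pos [570.3 258.9 192.9] yaw 1.582 tilt -0.0008 0.0005 gap 93.8 F [ 0.5 -0.3  0.5]
turn total az -0.0004 rows 1 each -0.0004
then shift total [2.147 0.394 4.696] rows 5 each [0.429 0.079 0.939]
```

View pics/w4.png

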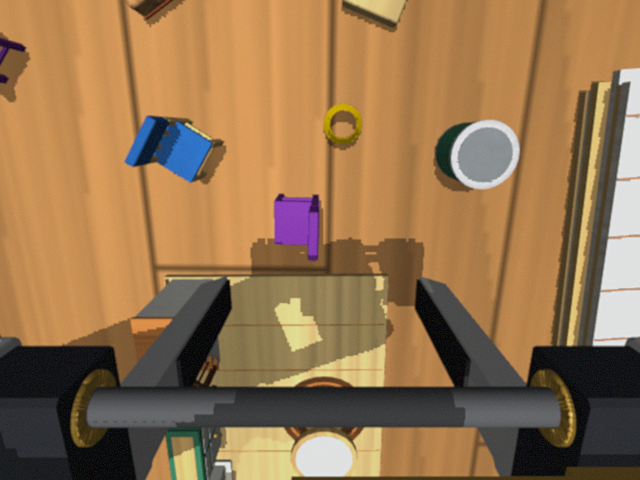

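The picture shows the vase at (342,125), the can to its right and the table standing on the inlay at (323,455). Vase centre is (585, 344.3).

```bash
python3 -m creep '.71 .13 0 0 0 0;.71 .13 0 0 0 0;.71 .13 0 0 0 0;0 0 .9 0 0 0;0 0 .9 0 0 0;0 0 .9 0 0 0;0 0 .9 0 0 0;0 0 .7 0 0 0;0 0 .3 0 0 0;0 0 0 0 0 0;0 0 0 0 0 0'
python3 go.py 585 344.3 5 1.583
```

```text
clock: 19.98
eef_pos: [585.7, 345.4, 11.0]
eef_rot: [3.14, -0.001, 1.582]
wrist_force: [0.1, 0.1, 0.1]
finger_gap: 94.0
finger_force: 0.0
clock 20.0 pos [585.7 345.4  11. ] yaw 1.582 tilt -0.0019 -0.001 gap 94.0 F [0.1 0.1 0.1]
turn total az -0.0003 rows 1 each -0.0003
then shift total [-0.027 -0.017  0.149] rows 1 each [-0.027 -0.017  0.149]
```

```bash
python3 -m creep '-.027 0 .14 0 0 0;0 0 0 0 0 0;0 0 0 0 0 0;0 0 0 0 0 0;0 0 0 0 0 0;0 0 0 0 0 0;0 0 0 0 0 0;0 0 0 0 0 0;0 0 0 0 0 0' 1 12
python3 -m creep '0 0 -.5 0 0 0;0 0 -.9 0 0 0;0 0 -.9 0 0 0;0 0 -.9 0 0 0;0 0 -.9 0 0 0;0 0 0 0 0 0'
python3 go.py 573 27.8 180 1.583
```

```text
clock: 21.1
eef_pos: [584.9, 344.2, 3.9]
eef_rot: [3.142, -0.0, 1.582]
wrist_force: [1.0, 0.4, 1.5]
finger_gap: 33.5
finger_force: 12.0
clock: 21.85
eef_pos: [585.9, 344.8, 172.7]
eef_rot: [3.136, -0.003, 1.582]
wrist_force: [-0.6, 0.5, -0.7]
finger_gap: 33.4
finger_force: 12.0
clock 21.9 pos [585.9 344.8 172.7] yaw 1.582 tilt -0.0059 -0.003 gap 33.4 F [-0.6  0.5 -0.7]
turn total az -0.0002 rows 1 each -0.0002
then shift total [-7.92  -0.42  -0.182] rows 9 each [-0.88  -0.047 -0.02 ]
```

```bash
python3 -m creep '-.88 -.047 -.02 0 0 0;-.88 -.047 -.02 0 0 0;-.88 -.047 -.02 0 0 0;-.88 -.047 -.02 0 0 0;-.88 -.047 -.02 0 0 0;-.88 -.047 -.02 0 0 0;-.88 -.047 -.02 0 0 0;-.88 -.047 -.02 0 0 0;-.88 -.047 -.02 0 0 0;0 0 0 0 0 0;0 0 .8 0 0 0;0 0 .8 0 0 0;0 0 .3 0 0 0;0 0 0 0 0 0;0 0 0 0 0 0'
python3 go.py 573 27.8 76 1.583
```

```text
clock: 23.72
eef_pos: [572.3, 27.5, 100.3]
eef_rot: [3.14, 0.0, 1.583]
wrist_force: [0.4, -0.3, -0.2]
finger_gap: 33.2
finger_force: 12.0
clock 23.7 pos [572.3  27.5 100.3] yaw 1.583 tilt -0.0018 0.0 gap 33.2 F [ 0.4 -0.3 -0.2]
turn total az -0.0001 rows 1 each -0.0001
then shift total [0.008 0.018 0.608] rows 1 each [0.008 0.018 0.608]
```

```bash
python3 -m creep '.01 .018 .35 0 0 0;0 0 .15 0 0 0;0 0 .1 0 0 0;0 0 0 0 0 0;0 0 0 0 0 0'
python3 go.py 573 27.8 76 1.583
```

```text
clock: 24.35
eef_pos: [572.4, 27.7, 75.1]
eef_rot: [3.142, 0.0, 1.582]
wrist_force: [1.0, 0.2, -0.7]
finger_gap: 33.5
finger_force: 12.0
clock 24.4 pos [572.4  27.7  75.1] yaw 1.582 tilt -0.0001 0.0 gap 33.5 F [ 1.   0.2 -0.7]
turn total az -0.0002 rows 1 each -0.0002
then shift total [ 0.003  0.015 -0.024] rows 1 each [ 0.003  0.015 -0.024]
```

```bash
python3 -m creep '0 0 0 0 0 0;0 0 0 0 0 0;0 0 0 0 0 0;0 0 0 0 0 0;0 0 0 0 0 0;0 0 -.5 0 0 0;0 0 -.9 0 0 0;0 0 -.9 0 0 0;0 0 -.8 0 0 0;0 0 0 0 0 .029;0 0 0 0 0 .029' 0
python3 go.py 326.3 -278.9 195 1.398
```

```text
clock: 25.72
eef_pos: [572.4, 27.7, 199.4]
eef_rot: [3.141, -0.0, 1.397]
wrist_force: [1.0, 0.2, -0.0]
finger_gap: 93.8
finger_force: 0.0
clock 25.7 pos [572.4  27.7 199.4] yaw 1.397 tilt -0.0007 -0.0001 gap 93.8 F [ 1.   0.2 -0. ]
turn total az -0.0002 rows 1 each -0.0002
then shift total [-8.608 -4.744  0.111] rows 9 each [-0.956 -0.527  0.012]
```

```bash
python3 -m creep '-.956 -.527 0 0 0 0;-.956 -.527 0 0 0 0;-.956 -.527 0 0 0 0;-.956 -.527 0 0 0 0;-.956 -.527 0 0 0 0;-.956 -.527 0 0 0 0;-.956 -.527 0 0 0 0;-.956 -.527 0 0 0 0;-.956 -.527 0 0 0 0;0 0 0 0 0 0;0 0 .9 0 0 0;0 0 .9 0 0 0;0 0 .9 0 0 0;0 0 0 0 0 0;0 0 0 0 0 0'
python3 go.py 326.3 -278.9 51 1.398
```

```text
clock: 27.6
eef_pos: [327.8, -279.4, 92.3]
eef_rot: [3.14, 0.001, 1.401]
wrist_force: [-0.7, 0.5, 0.5]
finger_gap: 94.0
finger_force: 0.0
clock 27.6 pos [ 327.8 -279.4   92.3] yaw 1.401 tilt -0.0012 0.0007 gap 94.0 F [-0.7  0.5  0.5]
turn total az 0.0009 rows 1 each 0.0009
then shift total [ 0.007 -0.038  1.034] rows 2 each [ 0.003 -0.019  0.517]
```

```bash
python3 -m creep '.007 -.038 .6 0 0 0;0 0 .43 0 0 0;0 0 0 0 0 0' 0 12
python3 -m creep '0 0 0 0 0 0;0 0 0 0 0 0;0 0 0 0 0 0;0 0 0 0 0 0;0 0 0 0 0 0;0 0 0 0 0 0;0 0 0 0 0 0;0 0 0 0 0 0;0 0 0 0 0 0' 1 12
python3 -m creep '0 0 -.4 0 0 0;0 0 -.9 0 0 0;0 0 -.9 0 0 0;0 0 -.9 0 0 0;0 0 -.8 0 0 0;0 0 0 0 0 -.054;0 0 0 0 0 -.054;0 0 0 0 0 -.054;0 0 0 0 0 -.054;0 0 0 0 0 -.054;0 0 0 0 0 -.054;0 0 0 0 0 -.054;0 0 0 0 0 -.054;0 0 0 0 0 -.054;0 0 0 0 0 -.054;0 0 0 0 0 0'
python3 go.py 572.5 -62.2 205 3.158
```

```text
clock: 27.98
eef_pos: [325.8, -278.8, 50.5]
eef_rot: [3.141, 0.0, 1.4]
wrist_force: [-0.4, 0.5, 0.8]
finger_gap: 94.1
finger_force: 0.0
clock: 29.1
eef_pos: [325.5, -278.8, 49.8]
eef_rot: [-3.142, -0.0, 1.4]
wrist_force: [1.0, -0.9, -0.0]
finger_gap: 8.0
finger_force: 12.0
clock: 31.1
eef_pos: [325.5, -278.7, 205.8]
eef_rot: [3.141, -0.0, 3.096]
wrist_force: [0.3, -0.5, -0.8]
finger_gap: 7.9
finger_force: 12.0
clock 31.1 pos [ 325.5 -278.7  205.8] yaw 3.096 tilt -0.0001 -0.0001 gap 7.9 F [ 0.3 -0.5 -0.8]
turn total az -0.0199 rows 1 each -0.0199
then shift total [-6.263  5.311  0.019] rows 7 each [-0.895  0.759  0.003]
```

```bash
python3 -m creep '0 0 0 0 0 -.02;-.9 .757 0 0 0 0;-.9 .757 0 0 0 0;-.9 .757 0 0 0 0;-.9 .757 0 0 0 0;-.9 .757 0 0 0 0;-.9 .757 0 0 0 0;-.9 .757 0 0 0 0;0 0 0 0 0 0;0 0 .8 0 0 0;0 0 .8 0 0 0;0 0 .8 0 0 0;0 0 .5 0 0 0;0 0 0 0 0 0;0 0 0 0 0 0'
python3 go.py 574.4 -62.2 60 3.158
```

```text
clock: 32.98
eef_pos: [574.0, -62.7, 91.0]
eef_rot: [-3.141, 0.001, -3.125]
wrist_force: [0.3, 0.1, 0.1]
finger_gap: 7.9
finger_force: 12.0
clock 33.0 pos [574.  -62.7  91. ] yaw -3.125 tilt -0.0002 0.0012 gap 7.9 F [0.3 0.1 0.1]
turn total az -0.0001 rows 1 each -0.0001
then shift total [-0.011  0.013  0.774] rows 1 each [-0.011  0.013  0.774]
```

```bash
python3 -m creep '-.01 .013 .5 0 0 0;0 0 .17 0 0 0;0 0 .09 0 0 0;0 0 0 0 0 0;0 0 0 0 0 0'
python3 -m creep '0 0 0 0 0 0;0 0 0 0 0 0;0 0 0 0 0 0;0 0 0 0 0 0;0 0 -.5 0 0 0;0 0 -.9 0 0 0;0 0 -.9 0 0 0;0 0 -.9 0 0 0;0 0 -.6 0 0 0;0 0 0 0 0 0' .575
python3 go.py 434 329.4 215 1.017
```

```text
clock: 33.6
eef_pos: [574.4, -61.9, 60.0]
eef_rot: [-3.141, 0.001, -3.124]
wrist_force: [-0.6, -0.7, 0.4]
finger_gap: 7.9
finger_force: 12.0
clock: 34.85
eef_pos: [574.7, -61.9, 212.9]
eef_rot: [-3.141, 0.003, -3.124]
wrist_force: [0.5, 0.0, -0.3]
finger_gap: 40.2
finger_force: 0.0
clock 34.9 pos [574.7 -61.9 212.9] yaw -3.124 tilt -0.0006 0.003 gap 40.2 F [ 0.5  0.  -0.3]
turn total az 0.682 rows 13 each 0.0525
then shift total [ 6.471 -8.136 -0.053] rows 9 each [ 0.719 -0.904 -0.006]
```

```bash
python3 -m creep '0 0 0 0 0 .0525;0 0 0 0 0 .0525;0 0 0 0 0 .0525;0 0 0 0 0 .0525;0 0 0 0 0 .0525;0 0 0 0 0 .0525;0 0 0 0 0 .0525;0 0 0 0 0 .0525;0 0 0 0 0 .0525;0 0 0 0 0 .0525;0 0 0 0 0 .0525;0 0 0 0 0 .0525;0 0 0 0 0 .0525;0 0 0 0 0 0'
python3 -m creep '.719 -.904 0 0 0 0;.719 -.904 0 0 0 0;.719 -.904 0 0 0 0;.719 -.904 0 0 0 0;.719 -.904 0 0 0 0;.719 -.904 0 0 0 0;.719 -.904 0 0 0 0;.719 -.904 0 0 0 0;.719 -.904 0 0 0 0;0 0 0 0 0 0;0 0 .9 0 0 0;0 0 .9 0 0 0;0 0 .9 0 0 0;0 0 0 0 0 0;0 0 0 0 0 0'
python3 go.py 434 329.4 50 1.016
```

```text
clock: 36.6
eef_pos: [573.7, -61.7, 210.0]
eef_rot: [-3.14, 0.001, 1.016]
wrist_force: [0.0, 0.2, 0.5]
finger_gap: 40.1
finger_force: 0.0
clock: 38.48
eef_pos: [434.8, 329.6, 104.7]
eef_rot: [3.141, -0.001, 1.016]
wrist_force: [-0.6, 0.1, 0.4]
finger_gap: 40.0
finger_force: 0.0
clock 38.5 pos [434.8 329.6 104.7] yaw 1.016 tilt -0.0006 -0.0012 gap 40.0 F [-0.6  0.1  0.4]
turn total az 0.0001 rows 1 each 0.0001
then shift total [-0.015 -0.013  1.368] rows 2 each [-0.008 -0.006  0.684]
```

```bash
python3 -m creep '-.015 -.013 .8 0 0 0;0 0 .57 0 0 0;0 0 0 0 0 0;0 0 0 0 0 0'
python3 -m creep '0 0 0 0 0 0;0 0 0 0 0 0;0 0 0 0 0 0;0 0 0 0 0 0;0 0 0 0 0 0;0 0 0 0 0 0' 1 12
python3 -m creep '0 0 -.4 0 0 0;0 0 -.9 0 0 0;0 0 -.9 0 0 0;0 0 -.9 0 0 0;0 0 -.8 0 0 0;0 0 0 0 0 .053;0 0 0 0 0 .053;0 0 0 0 0 .053;0 0 0 0 0 .053;0 0 0 0 0 .053;0 0 0 0 0 .053;0 0 0 0 0 0;0 0 0 0 0 0'
python3 go.py 571.6 117.8 205 0.016
```

```text
clock: 38.98
eef_pos: [434.2, 329.9, 50.5]
eef_rot: [3.141, -0.002, 1.016]
wrist_force: [1.2, -0.3, -0.4]
finger_gap: 39.9
finger_force: 0.0
clock: 39.72
eef_pos: [433.4, 329.5, 48.8]
eef_rot: [3.142, -0.0, 1.015]
wrist_force: [-0.1, -0.3, 2.7]
finger_gap: 7.9
finger_force: 12.0
clock: 41.35
eef_pos: [433.3, 329.5, 205.1]
eef_rot: [-3.141, -0.0, 0.02]
wrist_force: [-0.2, -0.8, -0.2]
finger_gap: 7.8
finger_force: 12.0
clock 41.4 pos [433.3 329.5 205.1] yaw 0.02 tilt -0.0003 -0.0004 gap 7.8 F [-0.2 -0.8 -0.2]
turn total az 0.0013 rows 1 each 0.0013
then shift total [3.372e+00 5.348e+00 4.000e-03] rows 6 each [0.562 0.891 0.001]
```

```bash
python3 -m creep '0 0 0 0 0 .0013;.562 .891 0 0 0 0;.562 .891 0 0 0 0;.562 .891 0 0 0 0;.562 .891 0 0 0 0;.562 .891 0 0 0 0;.562 .891 0 0 0 0;0 0 0 0 0 0;0 0 .8 0 0 0;0 0 .8 0 0 0;0 0 .8 0 0 0;0 0 .5 0 0 0;0 0 0 0 0 0;0 0 0 0 0 0'
python3 go.py 571.6 117.8 58.5 0.016
```

```text
clock: 43.1
eef_pos: [571.1, 117.8, 89.7]
eef_rot: [-3.141, -0.001, 0.013]
wrist_force: [-0.1, 0.3, 0.5]
finger_gap: 8.1
finger_force: 12.0
clock 43.1 pos [571.1 117.8  89.7] yaw 0.013 tilt -0.0002 -0.0013 gap 8.1 F [-0.1  0.3  0.5]
turn total az -0.0009 rows 1 each -0.0009
then shift total [ 0.012 -0.     0.781] rows 1 each [ 0.012 -0.     0.781]
```

Then I'll release, rise, back off towards the robot's left and check with all the cameras.

```bash
python3 -m creep '.012 0 .5 0 0 0;0 0 .17 0 0 0;0 0 .09 0 0 0;0 0 0 0 0 0;0 0 0 0 0 0'
python3 -m creep '0 0 0 0 0 0;0 0 0 0 0 0;0 0 0 0 0 0;0 0 0 0 0 0;0 0 -.5 0 0 0;0 0 -.9 0 0 0;0 0 -.9 0 0 0;0 0 -.9 0 0 0;0 0 -.9 0 0 0;0 0 -.9 0 0 0;-.9 .9 0 0 0 0;-.9 .9 0 0 0 0;-.9 .9 0 0 0 0;-.9 0 0 0 0 0;-.9 0 0 0 0 0;0 0 0 0 0 0;0 0 0 0 0 0' .575
python3 look.py w5 table,573,28,42,69,73 vase,573,28,20,112,120 vbelly,573,28,22,85,105 rcrest,574,-62,30,85,96 rseat,574,-45,32,46,54 bcrest,571,118,30,85,96 bseat,572,102,32,46,54 sb,440,30,55,74,84 bottle,575,-312,30,60,90
python3 - <<'E'
from cell import manip;import cv2,numpy as np
a=manip.camera("scene")["color"][...,::-1];w=cv2.imread("pics/w5.png")
cv2.imwrite("pics/fin.png",np.hstack([cv2.resize(a[190:340,220:420],(400,300),interpolation=2),cv2.resize(w,(400,300))]))
E
```

```text
clock: 43.72
eef_pos: [571.6, 117.4, 58.8]
eef_rot: [-3.141, -0.001, 0.012]
wrist_force: [1.0, -0.4, -1.2]
finger_gap: 7.8
finger_force: 12.0
clock: 45.85
eef_pos: [393.2, 7.1, 258.5]
eef_rot: [3.142, -0.001, 0.012]
wrist_force: [0.1, 0.9, 0.3]
finger_gap: 40.2
finger_force: 0.0
table 2298 [559.7  27.4] [38.7 65. ] 0.5 mean [560.5  27.1  71.5] circ [572.9  27.7]
vbelly 446 [562.7  27.4] [14.9 32.9] 0.6 mean [560.   26.   98.5] circ [569.9  27.5]
rcrest 340 [564.3 -62.1] [21.4  8.2] 1.1 mean [563.4 -61.5  92.4] circ [564.3 -61.4]
rseat 1560 [569.7 -45.4] [32.4 38.7] 1.0 mean [569.6 -43.5  50.4] circ [569.7 -45.5]
bcrest 357 [562.7 117.1] [21.4  8.5] 0.9 mean [561.7 116.1  92. ] circ [562.7 116.3]
bseat 1610 [568.  100.7] [32.  39.4] 0.7 mean [568.1  99.   50.4] circ [568.  100.9]
sb 2768 [440.1  29.4] [31.4 74.1] 0.7 mean [440.4  29.4  79.6] circ [440.6  29.2]
```

View pics/fin.png

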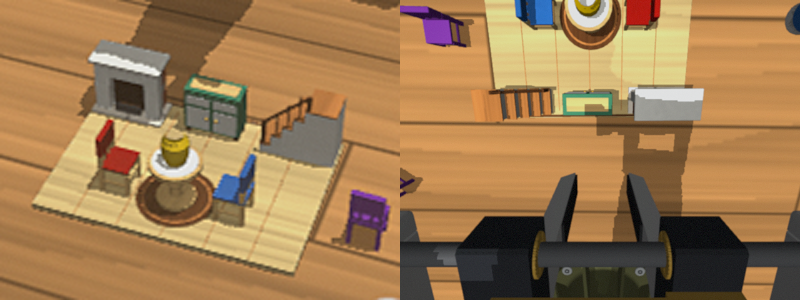

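Everything stands upright and square. The sideboard is at (440,29), the table at (573,28) with the vase on top, and the chairs sit about 73 mm either side of it. Handing in.

```bash
python3 -c "
from cell import manip;print(manip.sign_off())"
```

```text
the job is handed in; nothing more can be done
None
```

The dining room is furnished and the job handed in after about 46 s of robot time: final camera measurements put the table, sideboard and both chairs within the limits and show the vase standing centred on the table, and the arm never went near the glue bottle, though it was out of view in that last check; no verdict came back on sign-off.

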